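# Set the address switches of the kitchen light receiver

## Robot

A 6-joint arm with a two-finger parallel gripper is mounted at the origin on a cart in front of the work surface, level with it; the furniture and walls round the work are solid. World frame = base frame: x ahead of the robot, y to its left, z up, the work surface at z = 0. Lengths are in mm, angles in rad, forces in N, time in s.
With the tool pointing down it reaches from about 350 to 975 mm from the base axis. Payload 7.1 kg.
Tool frame: the origin (TCP) lies on the front face of the gripper's body, between the roots of the fingers; the fingertips stand 80 mm ahead of it and the grasp point (between the pads) lies 61 mm ahead of it (env.tips_ahead is the distance from the TCP to the fingertips, in mm); z points along the fingers, y is the line along which they close (so a half turn about z gives the same grasp; the last joint's range is limited). The gripper opens to 88 mm and grips with 3 to 60 N. Pads are 20 mm wide; open, the fingers measure 115 mm over their backs; the gripper's body (75 mm by 178 mm) begins 61 mm behind the grasp point.
Start: joints at [-1.189, 0.423, 1.63, -0, 1.089, -0.019], TCP at [243.863, -575.445, 302.675] pointing down, gripper open.
Joint ranges: [-3, 3], [-0.9, 2.11], [0.09, 2.58], [-1.31, 4.45], [0.11, 2.69], [-2.54, 2.54]. Speed limits (rad/s): [2.39, 2.39, 3.01, 3.14, 3.14, 3.14].

## Interface

Orientations are given as a unit quaternion [x, y, z, w].
In Python, from station import env, set_gripper, viewer, workorder gives the robot as it stands. Calls block until the motion is done:
- env.reach(position, orientation): joint-space move of the TCP to a pose.
- env.move_l(position, rot=None, rate=150, f_stop=None): straight line of the TCP; rot=None keeps the orientation; rate is the mean speed in mm/s. With f_stop (N) it stops when the force on the tool has changed by that much, and returns True; else False.
- env.move_joints(angles): joint-space move.
- set_gripper(opening): finger opening in mm; the grip force is fixed at half the most; returns when the fingers have stopped.
- env.hold(seconds).
- env.ik(position, orientation): joint angles nearest the present ones, or None.
- env.read_state(): the state.
- viewer.camera(name): name is "side" or "top" or "wrist"; returns the picture (400x640x3 uint8, blue, green, red); there is no depth.
- viewer.camera_params(name): a dict with "fx", "fy", "cx", "cy" (pixels), "pose" (4x4, takes a point from camera to world coordinates); the wrist camera has in their place "tool_from_camera" (4x4, takes a point from camera to tool coordinates, whose origin is the TCP and whose axes are the flange's). Camera axes: x right, y up, looking along -z (the intrinsics and any distortion apply to the point x, -y, -z); pixel columns grow to the right and rows downward; lengths in mm; the calibration is good to about 2 mm. A picture is of the moment at which its call begins: read the wrist's pose just before it. camera_params takes no time and is no camera call.
A pose or a line that the arm cannot do raises env.IKError and nothing moves.
- workorder.sign_off(): hands the job in; it is judged then, once.
The state is a dict: "time_s": time; "qpos": joint angles; "dq": joint speeds; "tau": joint torques, N m; "tool_pos": TCP position; "orientation": TCP orientation; "force": force on the tool from outside, world axes, zero at the start; "wrist_torque": the same for the moment, N m; "width": finger opening in mm; "grip_force": force on a finger pad.
Only numpy, scipy, OpenCV 4.12 (cv2) and the standard library are available. Lean on these libraries where they do the work, as an engineer would, in place of code of your own. Each camera call takes 0.05 s, during which the arm holds its last target. There are 200 camera calls.

## Task

Set the address of the kitchen light receiver on its three coloured slide switches: red on, yellow on, blue off. On is the end of the slot with the white bar, off is the end with the white ring; slide each switch that is wrong all the way over, and let go of it.

Things in the scene. Friction and masses are not known exactly. Their poses are not given: they have to be found in the camera images.
- receiver: Grey light receiver, 104 (x) x 180 (y) x 22 mm, fixed to the worktop; origin: centre of underside. Three black switch plates on it, 51 mm wide, tops 30 mm above the worktop, at y = -54, 0, 54 mm; which colour is where varies. Slots run along x, centred on x = 0; white bar (on) at the +x end, white ring (off) at the -x end. +x points away from the robot, turned up to 20 deg.
- red_knob (a point): Top centre of the red knob, a block 16 (sliding way) x 14 mm (across), 25 mm tall, its top 55 mm above the worktop, foot flange 22 x 18 x 3 mm. Slides only along the receiver's x, from x = -18 mm (off, stop) to +18 mm (on, stop) in its frame; needs 1 to 3 N, stays where left. Starts near off. Knobs stand 54 mm apart across the slots.
- yellow_knob (a point): Top centre of the yellow knob, same form and travel as the red one. Starts at on, already right.
- blue_knob (a point): Top centre of the blue knob, same form and travel as the red one. Starts near on.

How it is judged (in metres and radians):
At the end, for the whole second after the job is handed in: The red and yellow knobs stand at on and the blue knob at off: each within 10 mm of its stop at that end (x above +8 mm for on, below -8 mm for off, in the receiver's frame) (x of each of red_knob, yellow_knob in the frame of receiver above 0.008 m and x of blue_knob in the frame of receiver below -0.008 m); the robot touches nothing.
It also fails if it takes over 35 s, if anything falls off the work surface, if the arm or the gripper's body presses on something with over 40 N, if the wrist force passes 120 N, or if a joint passes its speed limit or range.

## Working session

There is one attempt and no reset: what is moved stays moved. The work goes in short steps, each a Python script; the robot and the scene stay as the last script left them, time stands still between calls to the robot, and variables do not carry over. Pictures are saved under pics/ and viewed, at most 10 in all, crops included, and the job is handed in when it is done.

```bash
mkdir -p pics
python3 - <<'E'
from station import env, viewer
import cv2
for n in ("top","side"):
    cv2.imwrite(f"pics/{n}0.png",viewer.camera(n)); p=viewer.camera_params(n); print(n,p)
s=env.read_state();print(s["time_s"],s["orientation"])
E
```

```text
top {'fx': 450.107227417542, 'fy': 450.107227417542, 'cx': 325.7300500730723, 'cy': 200.26818299096482, 'pose': array([[-4.17282810e-03,  9.95645878e-01, -9.31228947e-02,
         3.82597524e+02],
       [-9.99528065e-01, -6.98693119e-03, -2.99137012e-02,
         4.89132464e+01],
       [-3.04340965e-02,  9.29541220e-02,  9.95205153e-01,
         9.20825737e+02],
       [ 0.00000000e+00,  0.00000000e+00,  0.00000000e+00,
         1.00000000e+00]])}
side {'fx': 518.4767807045348, 'fy': 518.4767807045348, 'cx': 327.8640717441601, 'cy': 205.0126388550951, 'pose': array([[ 8.34198611e-01,  2.30684301e-01, -5.00896628e-01,
         4.81043908e+01],
       [-5.51446084e-01,  3.56290763e-01, -7.54297096e-01,
        -5.77189372e+02],
       [ 4.46034344e-03,  9.05451073e-01,  4.24427214e-01,
         4.26932491e+02],
       [ 0.00000000e+00,  0.00000000e+00,  0.00000000e+00,
         1.00000000e+00]])}
0.1 [ 9.79983542e-01  1.99077478e-01 -1.18942012e-04 -6.33950333e-04]
```

View pics/top0.png

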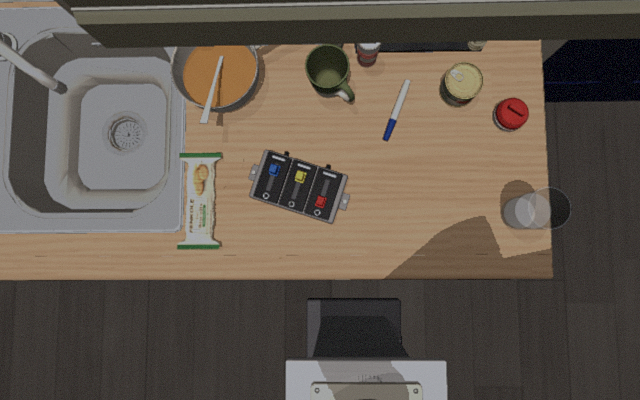

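The top view shows the receiver near pixel (299,186), with blue near (273,169), yellow near (300,176) and red near (321,201). I'll take a closer look at the knobs and at what is overhead.

```bash
cat > h.py <<'E'
import numpy as np, cv2
from station import viewer
def ray(name,u,v,z):
    p=viewer.camera_params(name);T=p["pose"]
    d=T[:3,:3]@np.array([(u-p["cx"])/p["fx"],-(v-p["cy"])/p["fy"],-1]);o=T[:3,3]
    return (o+d*(z-o[2])/d[2])[:2]
E
python3 - <<'E'
from h import *
im=cv2.imread("pics/top0.png")
cv2.imwrite("pics/c.png",cv2.resize(im[140:235,235:365],None,fx=6,fy=6,interpolation=cv2.INTER_CUBIC))
E
```

```text
(no output)
```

View pics/c.png

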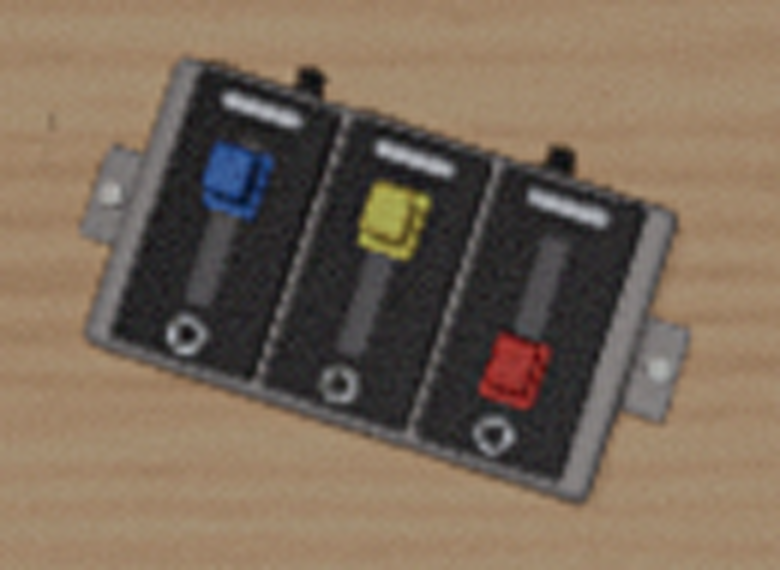

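View pics/side0.png

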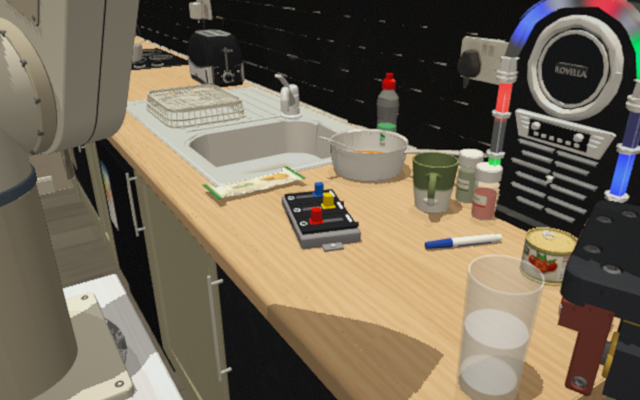

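The crop shows blue near the bar (232,175), yellow at the bar (389,214) and red at the ring (516,364). The side view shows nothing tall close to the receiver. I'll localise it and push with closed fingers.

```bash
cat >> h.py <<'E'
w=lambda c,z: ray("top",235+(c[0]+.5)/6-.5,140+(c[1]+.5)/6-.5,z)
bars=np.array([w(c,30) for c in((262,110),(415,159),(568,206))])
rings=np.array([w(c,30) for c in((187,334),(339,384),(494,436))])
C=(bars.mean(0)+rings.mean(0))/2
a=bars.mean(0)-rings.mean(0)
yd=bars[0]-bars[2]+rings[0]-rings[2]
th=(np.arctan2(a[1],a[0])+np.arctan2(-yd[0],yd[1]))/2
X=np.array([np.cos(th),np.sin(th)]);Y=np.array([-X[1],X[0]])
W=lambda x,y,z: np.r_[C+x*X+y*Y,z]
L=lambda p: np.array([(p-C)@X,(p-C)@Y])
q=[np.cos(th/2),np.sin(th/2),0,0]
E
python3 - <<'E'
from h import *
from station import env,set_gripper
print(C,th,np.arctan2(a[1],a[0]),np.arctan2(-yd[0],yd[1]))
for n,c in dict(b=(232,175),y=(389,214),r=(516,364)).items(): print(n,L(w(c,55)))
for z in(300,200,118): 
  for x,y in((-48,-54),(48,54)): print(z,env.ik(W(x,y,z),q))
E
```

```text
[497.50880276 132.08914423] -0.31938816915021273 -0.31774817362273167 -0.3210281646776938
b [13.02288061 51.81836335]
y [16.51568185 -0.97863994]
r [-17.2619604 -55.4179908]
300 [ 1.90259813e-01  1.59950911e-01  2.01339993e+00 -4.44089210e-16
  9.68241815e-01  2.08044431e+00]
300 [ 2.71557672e-01  3.67638223e-01  1.72325180e+00 -4.44089210e-16
  1.05070264e+00  2.16174217e+00]
200 [ 1.90259813e-01  3.31264836e-01  2.08875528e+00 -4.44089210e-16
  7.21572535e-01  2.08044431e+00]
200 [ 2.71557672e-01  4.99933354e-01  1.78748860e+00 -4.44089210e-16
  8.54170695e-01  2.16174217e+00]
118 [ 1.90259813e-01  5.00490589e-01  2.11809989e+00 -4.44089210e-16
  5.23002180e-01  2.08044431e+00]
118 [ 2.71557672e-01  6.28080009e-01  1.81190895e+00 -4.44089210e-16
  7.01603690e-01  2.16174217e+00]
```

Run:
```python
from h import *
from station import env,set_gripper
q=[-np.sin(th/2),np.cos(th/2),0,0]
env.reach(W(-50,-54.5,300),q)
set_gripper(0)
def tip(): 
    s=env.read_state();f=s["force"];return L(s["tool_pos"][:2]).round(1),round(s["tool_pos"][2]-80,1),np.round(f,1),s["width"],s["time_s"]
def push(y,x0,x1):
    env.move_l(W(x0,y,150)); print("down",env.move_l(W(x0,y,120),rate=60,f_stop=8),tip())
    print("push",env.move_l(W(x1,y,120),rate=50,f_stop=15),tip())
    b=-np.sign(x1-x0); p=L(env.read_state()["tool_pos"][:2])
    env.move_l(W(p[0]+8*b,y,120),rate=60); env.move_l(W(p[0]+8*b,y,190))
push(-54.5,-50,4)
env.move_l(W(46,53,190))
push(53,46,-4)
env.reach(W(-100,0,300),q)
print(tip())
im=viewer.camera("top");cv2.imwrite("pics/end.png",cv2.resize(im[140:235,235:365],None,fx=6,fy=6,interpolation=cv2.INTER_CUBIC))
```

```text
down False (array([-50.1, -54.6]), np.float64(39.7), array([0. , 0.1, 0.7]), 0.35815543059080573, 5.7167)
push True (array([ -1.1, -54.9]), np.float64(39.6), array([-0.6,  0.9,  0.1]), 0.5659543340774673, 6.6417)
down False (array([45.9, 53. ]), np.float64(39.7), array([0.2, 0.3, 0.3]), 0.4002070270242667, 9.55)
push True (array([ 1.4, 53.3]), np.float64(40.4), array([ 1.7, -2.9,  1.3]), 0.31268248431611345, 10.4083)
(array([-99.6,   0.3]), np.float64(219.4), array([ 0.6,  0.4, -0.7]), 0.23238390981682877, 12.0)
```

View pics/end.png

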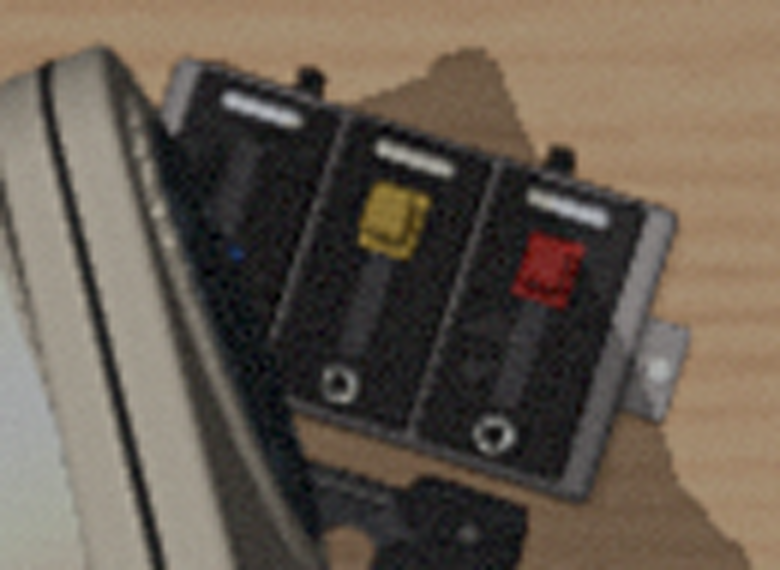

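Red is now at the bar (550,270) and yellow is unchanged (395,220). Blue has moved off the bar but the arm hides it, so I'll move aside and check.

Run:
```python
from h import *
from station import env
q=env.read_state()["qpos"].copy(); q[0]-=0.9; env.move_joints(q)
im=viewer.camera("top");cv2.imwrite("pics/end2.png",cv2.resize(im[140:235,235:365],None,fx=6,fy=6,interpolation=cv2.INTER_CUBIC))
print(env.read_state()["time_s"])
```

```text
13.5083
```

View pics/end2.png

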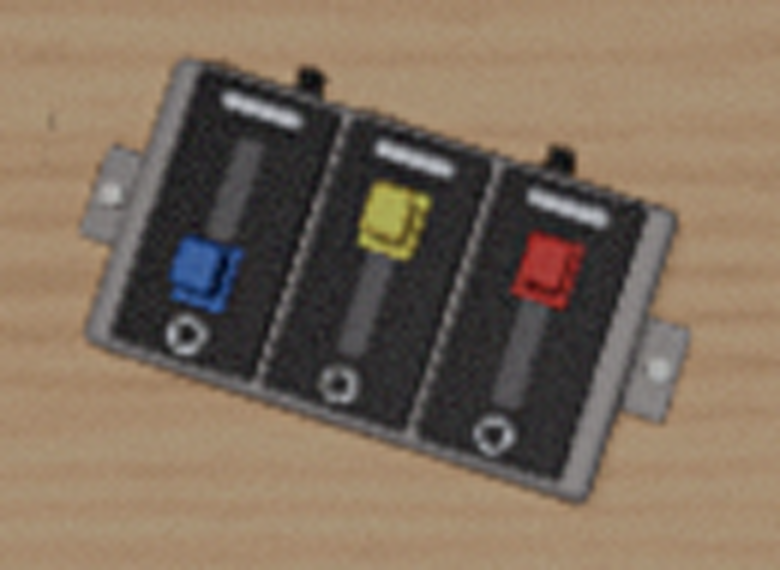

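Blue is now at the ring (200,268), with yellow (389,214) and red (549,263) at their bars. The arm is clear, so I'll hand in the job.

```bash
python3 -c "
from station import workorder
print(workorder.sign_off())"
```

```text
the job is handed in; nothing more can be done
None
```

Red and yellow are on and blue is off, as the last top-camera picture shows; the arm was clear of the receiver, and I handed the job in at about 13.5 s (no verdict was returned).

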